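Dispense one soap tablet and push it into the packing tray

TASK

Press the plunger of the soap-tablet dispenser all the way down once and let it come back up, so that a single tablet slides out onto the counter. Then push that tablet aside with the fingertips, sliding it flat on the counter without picking it up, into the open-ended tray until all of it lies between the tray's two rails. Leave the other tablets in the dispenser, and leave the jar, the bottle and the flask where they stand.

Things in the scene. Friction and masses are not known exactly. Their poses are not given: they have to be found in the camera images.
- dispenser: Fixed tablet dispenser, 171 mm long (x), 59 mm wide (82 mm over its 6 mm high feet), 46 mm high without the plunger. Origin: on the counter under the axis of its clear square hopper with three stacked tablets. Tablets come out along its own -x, roughly towards the robot. It has no floor: tablets slide on the counter. Its white mechanism housing lies behind the hopper, 29 to 140 mm from the origin along +x.
- outlet (a point): Bottom centre of the outlet slot (21 mm high), on the outer face of the hopper's front wall, 31 mm from the dispenser's origin along -x. A steel pusher inside, geared to the plunger, slides the lowest tablet out in a full press, then draws back as the plunger rises. The tablet's centre ends about 53 mm in front of this point, or up to 100 mm farther if pressed very fast (over 0.1 m/s).
- plunger_top (a point): Centre of the flat top of the plunger's black round knob, 38 mm across, 12 mm thick. The knob stands above the housing, 75 mm from the dispenser's origin along its +x, its top 96 mm above the counter at rest and 66 mm when fully down. The point moves with the plunger.
- plunger (a joint): Plunger travel in m: 0 up (rest), 0.030 fully down. A spring brings it back up: about 4 N to start it, about 8 N fully down, plus about 8 N per 0.1 m/s of pressing speed and a few N of friction from the tablets.
- tablet1: The lowest tablet, the one that comes out: cream soap disc, 44 mm across, 14 mm thick, about 30 g. Origin: centre of its underside; z is its axis. It slides on the counter with friction of an ordinary soap bar and stops when no longer pushed.
- tablet2: The second tablet of the stack, same as the first; it drops to the bottom of the hopper when the plunger rises after a press, and must stay in the dispenser.
- tablet3: The top tablet of the stack, same as the first; it must stay in the dispenser.
- tray: Fixed mint-green packing tray, left or right of the dispenser's outlet. Two straight parallel rails along its own y, 100 mm long, 6 mm thick, 12 mm high, 80 mm apart inside; both ends are open, without a step (its floor is level with the counter). Origin: on the counter at the middle between the rails; x is across the rails.
- jar: Loose white jar with a black lid, 60 mm across, 50 mm high, on the side of the outlet where the tray is not; to be left alone. Origin: centre of its underside.
- bottle: Loose white bottle with a black cap, 52 mm across, 130 mm high; to be left alone. Origin: centre of its underside.
- flask: Loose stoppered conical glass flask, 72 mm across the foot, 100 mm high; to be left alone. Origin: centre of its underside.
Not all that is in view belongs to the job. Of the things that look like the tray, take the one that is nearest to the robot's base at the start.

How it is judged:
By the outcome, as a careful person would: the job done as asked, in the order asked, and still so for the second after the job is handed in, with the robot touching nothing.
It also fails if it takes over 70 s, if anything falls off the work surface, if the arm or the gripper's body presses on something with over 40 N, if the wrist force passes 120 N, or if a joint passes its speed limit or range.

ROBOT

A 6-joint arm with a two-finger parallel gripper is mounted at the origin on the work surface. World frame = base frame: x ahead of the robot, y to its left, z up, the work surface at z = 0. Lengths are in m, angles in rad, forces in N, time in s.
With the tool pointing down it reaches from about 0.4 to 0.825 m from the base axis. Payload 7 kg.
Tool frame: the origin (TCP) lies midway between the tips of the shut fingers; the grasp point (between the pads) lies behind it (r.pinch_z is the z of the grasp point in the tool frame, in m); z points along the fingers, y is the direction in which the jaws open and shut (so a half turn about z gives the same grasp; the last joint's range is limited). The gripper opens to 85 mm and grips with 20 to 120 N. Pads are 22 mm wide; open, the fingers measure 114 mm over their backs; the gripper's body (76 mm by 85 mm) begins 54 mm behind the grasp point. The pads swing forward as they close: fully open they stand 13 mm farther back than shut.
Start: joints at [1.412, 0.359, 0.012, 0, -1.224, -0.288], TCP at [0.292, 0.609, 0.231] pointing down, gripper open.
Joint ranges: [-3.07, 3.07], [-1.43, 2.12], [-1.02, 1.25], [-3.03, 1.67], [-3.05, -0], [-3.03, 3.03]. Speed limits (rad/s): [2.39, 2.39, 3.01, 3.14, 3.14, 3.14].

INTERFACE

Orientations are given as a unit quaternion [w, x, y, z].
In Python, from rig import r, imaging gives the robot as it stands.
- The arm moves only by the tool drive_tool, never from a script. Its argument "moves" is a list that holds one entry, the list of rows, each a list of 7 numbers: the shift along the tool's x, y, z in m, then the turn, a rotation vector about the tool's x, y, z in rad, then the gripper command: -1 is shut, 1 is fully open, values between are in proportion. In form: [[[dx, dy, dz, ax, ay, az, gripper], ...]]. A call has 1 to 5 rows; each row is the pose to reach, as a shift and turn from the pose commanded when the call began, along the tool's axes at that moment; what a row does not reach only later rows make up. A row lasts 1/8 s, in which the tool goes at most 62.5 mm and 10.7 degrees, less where a joint would pass 70% of its speed; a pose out of reach is approached as far as the arm can. A call with a gripper value outside its range is refused whole. The fingers move at their own pace and stop on an object; the grip force is fixed at half the most. Time passes only in rows, so rows that repeat a pose let the fingers close. It gives the time, the measured TCP pose, the force and the opening at its end, in the units of the state.
- r.sense(): the state, without advancing time (a new reading comes with each control period).
- imaging.camera(name): name is "side" or "top"; returns the picture (480x640x3 uint8, blue, green, red); there is no depth.
- imaging.camera_params(name): a dict with "fx", "fy", "cx", "cy" (pixels), "k1" (the pictures are not rectified: a ray, as slopes to the right and down, at radius r is drawn at 1 + k1 r^2 times it, then the intrinsics apply), "eye" and "orientation" of the camera in the world. Camera axes: x right, y up, looking along -z (the intrinsics and any distortion apply to the point x, -y, -z); pixel columns grow to the right and rows downward; lengths in m; the calibration is good to about 2 mm. A picture is of the moment at which its call begins. camera_params takes no time and is no camera call.
- r.hand_in(): hands the job in, once; it reports no verdict.
The state is a dict: "time_s": time; "joints": joint angles; "dq": joint speeds; "joint_torque": joint torques, N m; "tcp_pos": TCP position; "orientation": TCP orientation; "wrist_force": force on the tool from outside, world axes, zero at the start; "wrist_torque": the same for the moment, N m; "grip_width": finger opening in m.
Only numpy, scipy, OpenCV 4.12 (cv2) and the standard library are available. Lean on these libraries where they do the work, as an engineer would, in place of code of your own. Each camera call takes 0.05 s, during which the arm holds its last target. There are 200 camera calls.

## Working session

There is one attempt and no reset: what is moved stays moved. The work goes in short steps, Python scripts to look and compute and a tool call to move; the robot and the scene stay as the last step left them, time stands still between calls to the robot, and variables do not carry over. Pictures are saved under pics/ and viewed, about 8 in all and at most 12, crops included, and the job is handed in when it is done.

Besides the shell and the picture viewer there is one more tool, called after "Request:" by a JSON object that holds its "api" and its "payload". drive_tool: Moves the arm, as the interface text tells. Its arguments: {"type":"object","properties":{"moves":{"type":"array","items":{"type":"array","items":{"type":"array","items":{"type":"number"}}}}},"required":["moves"]}

```bash
mkdir -p pics; ls
cat > h.py <<'E'
import numpy as np, cv2
from scipy.spatial.transform import Rotation as R
from rig import r, imaging
def q(o): return R.from_quat([o[1],o[2],o[3],o[0]])
def ray(c,u,v):
    p=imaging.camera_params(c)
    K=np.array([[p['fx'],0,p['cx']],[0,p['fy'],p['cy']],[0,0,1.]])
    s=cv2.undistortPoints(np.array([[[u,v]]],float),K,np.array([p['k1'],0,0,0.]))[0,0]
    return np.array(p['eye']),q(p['orientation']).apply([s[0],-s[1],-1])
def at(c,u,v,z):
    e,d=ray(c,u,v); return e+d*(z-e[2])/d[2]
def px(c,P):
    p=imaging.camera_params(c); x=q(p['orientation']).inv().apply(np.array(P)-p['eye'])
    s=np.array([x[0],-x[1]])/-x[2]; s=s*(1+p['k1']*(s@s))
    return np.array([p['fx']*s[0]+p['cx'],p['fy']*s[1]+p['cy']])
E
python3 - <<'E'
from h import *
for c in('top','side'):
    cv2.imwrite(f'pics/{c}0.png',imaging.camera(c)); p=imaging.camera_params(c); print(p)
s=r.sense(); print(s, r.pinch_z)
E
```

```text
pics
{'fx': 525.1284606693179, 'fy': 525.1284606693179, 'cx': 316.171693234707, 'cy': 245.1642370486968, 'k1': -0.0048425177487583316, 'eye': array([ 0.51242448, -0.05242563,  1.14052526]), 'orientation': array([ 0.71223163,  0.0229275 , -0.03204326, -0.70083783])}
{'fx': 499.4067328586616, 'fy': 499.4067328586616, 'cx': 335.89819441047274, 'cy': 242.3713197844506, 'k1': -0.08786656968011067, 'eye': array([ 0.00620636, -0.83531461,  0.70688855]), 'orientation': array([ 0.82977508,  0.4544271 , -0.16077309, -0.28128515])}
{'time_s': 0.1, 'joints': array([ 1.41208493e+00,  3.59320618e-01,  1.11428508e-02, -3.22958368e-04,
       -1.22412553e+00, -2.88146654e-01]), 'dq': array([ 0.00018008, -0.00254511,  0.00307022,  0.00329112, -0.00027093,
       -0.00069396]), 'joint_torque': array([-2.53779777e-03, -5.84765840e+01,  2.94108349e+01,  6.95463002e+00,
       -3.11541000e-03,  1.77829310e-05]), 'tcp_pos': array([0.29149271, 0.60832036, 0.230448  ]), 'orientation': array([ 7.61726397e-04,  9.75130927e-01, -2.21628257e-01, -1.02783706e-04]), 'wrist_force': array([-0.21237616, -0.73644724,  0.82376939]), 'wrist_torque': array([-0.01786223, -0.02037185,  0.02242585]), 'grip_width': 0.08567041348767294} -0.0187
```

View pics/top0.png

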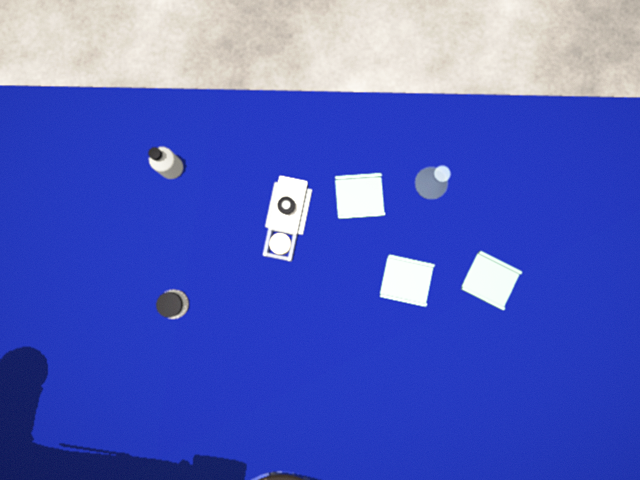

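View pics/side0.png

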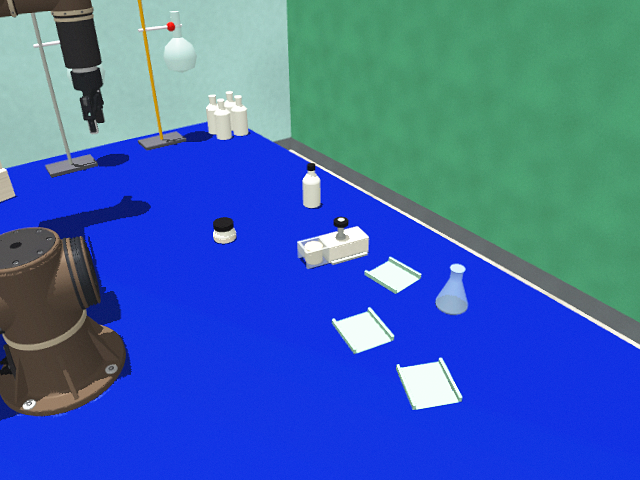

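The top view shows the dispenser at (286,218) with its knob at (287,205), the jar at (172,304), the bottle at (165,162) and the flask at (433,180). Three things look like the tray: (360,195), (407,280) and (491,280). I'll compute their distances from the base and check a close crop.

Run:
```python
from h import *
im=cv2.imread('pics/top0.png')
c=im[160:320,250:450]; cv2.imwrite('pics/crop1.png',cv2.resize(c,None,fx=4,fy=4,interpolation=cv2.INTER_CUBIC)[:600])
c=cv2.imread('pics/side0.png')[200:380,280:480]; cv2.imwrite('pics/crop2.png',cv2.resize(c,None,fx=4,fy=4,interpolation=cv2.INTER_CUBIC)[:600])
for t in[(360,195),(407,280),(491,280)]:
    P=at('top',*t,0.0); print(t,P,np.hypot(*P[:2]))
for n,t,z in[('jar',(172,304),.05),('knob',(287,205),.096)]: print(n,at('top',*t,z))
```

```text
(360, 195) [ 0.71357989 -0.16103608  0.        ] 0.7315250336082533
(407, 280) [ 0.52878485 -0.2649821   0.        ] 0.5914633797949517
(491, 280) [ 0.5316463  -0.44847241  0.        ] 0.6955395664101828
jar [0.47110884 0.22902603 0.05      ]
knob [ 0.67374264 -0.00549573  0.096     ]
```

View pics/crop1.png

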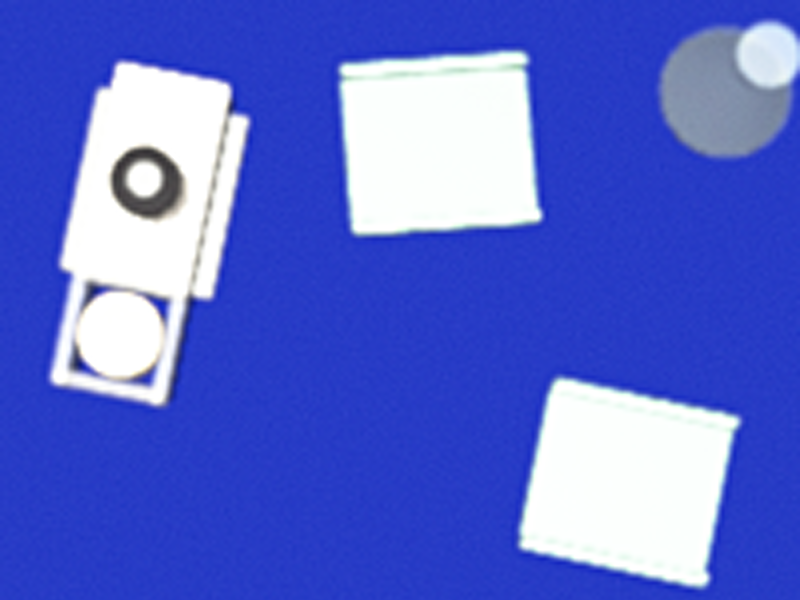

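View pics/crop2.png

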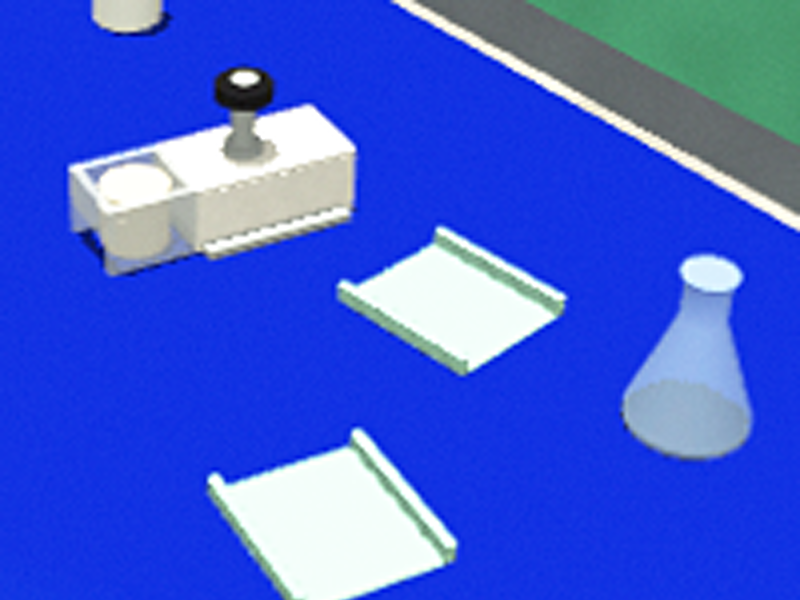

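Run:
```python
from h import *
f=lambda x,y,z:at('top',250+(x+.5)/4-.5,160+(y+.5)/4-.5,z)
T=[f(557,380,.012),f(738,420,.012),f(707,582,.012),f(521,546,.012)]
c=sum(T)/4; d=(T[0]+T[3]-T[1]-T[2]); print('tray',c,'yaw of rails',np.arctan2(d[1],d[0]),[np.linalg.norm(T[i]-T[i-1]) for i in range(4)])
k=f(146,182,.096); h=f(120,333,.042); print('knob',k,'hop',h,'dist',np.hypot(*(k-h)[:2]))
a=f(53,382,.046);b=f(166,404,.046); print('front corners',a,b,np.linalg.norm(a-b)); m=(a+b)/2
p,q_=f(118,62,.046),f(230,84,.046); m2=(p+q_)/2; e=m2-m; print('len',np.linalg.norm(e),p,q_)
e/=np.linalg.norm(e); yaw=np.arctan2(e[1],e[0]); o=m+.031*e; print('yaw',yaw,'origin',o,'knob exp',o+.075*e,'tab end',m-.053*e)
print('side knob px exp',px('side',k), 'tray',px('side',c))
```

```text
tray [ 0.52849205 -0.26344964  0.012     ] yaw of rails 1.382565058968309 [np.float64(0.09138822325162291), np.float64(0.09991770399751801), np.float64(0.08871178199357023), np.float64(0.10152103057105522)]
knob [ 0.67345874 -0.00374716  0.096     ] hop [0.60167395 0.01078798 0.042     ] dist 0.07324156227052525
front corners [0.5751448  0.04491033 0.046     ] [ 0.5646292  -0.01417263  0.046     ] 0.060011451315912734
len 0.17227130770191765 [0.74479677 0.01463154 0.046     ] [ 0.7341197  -0.04465573  0.046     ]
yaw -0.17728241279676393 origin [0.60040113 0.00990184 0.046     ] knob exp [ 0.67422562 -0.0033248   0.046     ] tab end [0.51771769 0.02471568 0.046     ]
side knob px exp [340.23474955 220.17705659] tray [362.3301266  327.06916585]
```

Fits agree (knob to hopper 73 mm against 75, length 172 against 171, width 60 against 59). The nearest tray is at (407,280): centre (0.528, -0.263), rail yaw 1.38. I'll go over the knob with the fingers shut.

Request:
{"api": "drive_tool", "payload": {"moves": [[[0.05, 0.032, 0, 0, 0, 0.18, -1], [0.1, 0.064, 0, 0, 0, 0.36, -1], [0.15, 0.096, 0, 0, 0, 0.54, -1], [0.2, 0.128, 0, 0, 0, 0.72, -1], [0.25, 0.16, 0, 0, 0, 0.9, -1]]]}}

```text
time_s: 0.72
tcp_pos: [0.4485, 0.3546, 0.2311]
orientation: [0.0, 0.78, -0.626, -0.0]
wrist_force: [-0.2, 0.3, -0.2]
grip_width: -0.0001
```

```bash
cat >> h.py <<'E'
def go(P,yaw=None):
    s=r.sense(); A=q(s['orientation']); X=A.as_matrix()[:,0]; y0=np.arctan2(X[1],X[0])
    t=R.from_euler('z',y0 if yaw is None else yaw)*R.from_euler('x',np.pi)
    print('tcp',s['tcp_pos'].round(4),'yaw',round(y0,3),'t',s['time_s'],'F',s['wrist_force'].round(1),'w',round(s['grip_width'],4),'q',s['joints'].round(2))
    print('shift',A.inv().apply(np.array(P)-s['tcp_pos']).round(4),'turn',(A.inv()*t).as_rotvec().round(3))
E
python3 -c "
from h import *
go([.674,-.0035,.15],-1.571)"
```

```text
tcp [0.4485 0.3546 0.2311] yaw -1.352 t 0.725 F [-0.2  0.3 -0.2] w -0.0001 q [ 1.01  0.19 -0.22 -0.   -1.16 -0.79]
shift [ 0.3984 -0.1426  0.0812] turn [ 0.    -0.     0.219]
```

Request:
{"api": "drive_tool", "payload": {"moves": [[[0.05, -0.018, 0, 0, 0, 0.11, -1], [0.1, -0.036, 0, 0, 0, 0.22, -1], [0.15, -0.054, 0, 0, 0, 0.22, -1], [0.2, -0.072, 0, 0, 0, 0.22, -1], [0.25, -0.09, 0.02, 0, 0, 0.22, -1]]]}}

```text
time_s: 1.35
tcp_pos: [0.5929, 0.1314, 0.2124]
orientation: [-0.001, 0.709, -0.706, 0.001]
wrist_force: [1.1, 1.3, -0.4]
grip_width: -0.0001
```

```bash
python3 -c "
from h import *
go([.674,-.0035,.13],-1.571)"
```

```text
tcp [0.5929 0.1314 0.2124] yaw -1.567 t 1.35 F [ 1.1  1.3 -0.4] w -0.0001 q [ 0.54  0.26 -0.17  0.   -1.13 -0.54]
shift [ 0.1354 -0.0803  0.0825] turn [-0.003  0.001  0.004]
```

Request:
{"api": "drive_tool", "payload": {"moves": [[[0.045, -0.027, 0.02, 0, 0, 0, -1], [0.09, -0.054, 0.04, 0, 0, 0, -1], [0.135, -0.08, 0.06, 0, 0, 0, -1], [0.135, -0.08, 0.08, 0, 0, 0, -1], [0.135, -0.08, 0.08, 0, 0, 0, -1]]]}}

```text
time_s: 1.98
tcp_pos: [0.6704, -0.003, 0.1288]
orientation: [0.002, 0.708, -0.706, -0.001]
wrist_force: [-1.2, 0.0, 0.2]
grip_width: -0.0001
```

Run:
```python
from h import *
go([.674,-.0035,.1],-1.571)
a=imaging.camera('top')[160:280,220:380]; b=imaging.camera('side')[170:290,260:420]
cv2.imwrite('pics/over.png',cv2.resize(np.hstack([a,b]),None,fx=2.5,fy=2.5,interpolation=cv2.INTER_CUBIC))
```

```text
tcp [ 0.6704 -0.003   0.1288] yaw -1.568 t 1.975 F [-1.2  0.   0.2] w -0.0001 q [ 0.29  0.43 -0.13 -0.   -1.02 -0.28]
shift [ 0.0005 -0.0037  0.0288] turn [ 0.005 -0.001  0.003]
```

View pics/over.png

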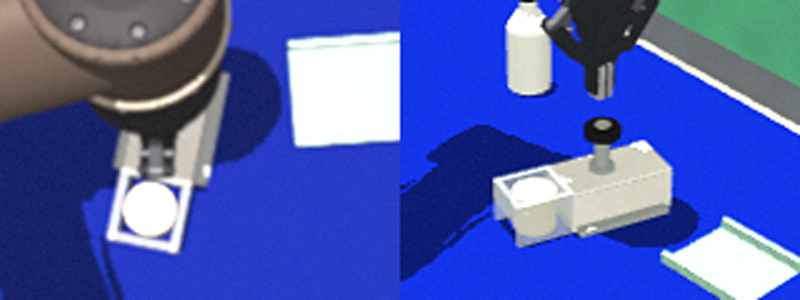

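Fingertips (side panel, ~(600,85)) stand right over the knob (~(602,128)). Press slowly.

Request:
{"api": "drive_tool", "payload": {"moves": [[[0, -0.003, 0.015, 0, 0, 0, -1], [0, -0.003, 0.028, 0, 0, 0, -1], [0, -0.003, 0.034, 0, 0, 0, -1], [0, -0.003, 0.04, 0, 0, 0, -1], [0, -0.003, 0.046, 0, 0, 0, -1]]]}}

```text
time_s: 2.7
tcp_pos: [0.6742, -0.0018, 0.0861]
orientation: [0.0, 0.709, -0.706, -0.0]
wrist_force: [-6.7, 1.5, 11.3]
grip_width: -0.0001
```

Request:
{"api": "drive_tool", "payload": {"moves": [[[0, 0, 0.006, 0, 0, 0, -1], [0, 0, 0.012, 0, 0, 0, -1], [0, 0, 0.016, 0, 0, 0, -1], [0, 0, 0.019, 0, 0, 0, -1], [0, 0, 0.019, 0, 0, 0, -1]]]}}

```text
time_s: 3.32
tcp_pos: [0.6742, -0.0018, 0.0669]
orientation: [0.0, 0.709, -0.706, -0.0]
wrist_force: [-4.5, 3.0, 8.0]
grip_width: -0.0002
```

```bash
python3 -c "
from h import *
go([.674,-.0035,.064],-1.571)"
```

```text
tcp [ 0.6742 -0.0018  0.0669] yaw -1.566 t 3.325 F [-4.5  3.   8. ] w -0.0002 q [ 0.29  0.49 -0.18 -0.   -0.9  -0.28]
shift [0.0017 0.0002 0.0029] turn [ 0.001 -0.     0.005]
```

Not yet at the stop: 8 N at 66.9 mm. Go a little deeper until the force climbs.

Request:
{"api": "drive_tool", "payload": {"moves": [[[0, 0, 0.002, 0, 0, 0, -1], [0, 0, 0.003, 0, 0, 0, -1], [0, 0, 0.003, 0, 0, 0, -1], [0, 0, 0.003, 0, 0, 0, -1]]]}}

```text
time_s: 3.82
tcp_pos: [0.6743, -0.0018, 0.0661]
orientation: [-0.0, 0.709, -0.705, 0.0]
wrist_force: [-10.3, 3.0, 19.9]
grip_width: -0.0001
```

Stop reached: 20 N, only 0.8 mm of the 3 mm commanded. Raise.

Request:
{"api": "drive_tool", "payload": {"moves": [[[0, 0, -0.008, 0, 0, 0, -1], [0, 0, -0.018, 0, 0, 0, -1], [0, 0, -0.028, 0, 0, 0, -1], [0, 0, -0.04, 0, 0, 0, -1], [0, 0, -0.08, 0, 0, 0, -1]]]}}

```text
time_s: 4.45
tcp_pos: [0.6734, -0.0023, 0.142]
orientation: [0.002, 0.708, -0.706, -0.001]
wrist_force: [0.1, 0.0, 0.5]
grip_width: -0.0004
```

Request:
{"api": "drive_tool", "payload": {"moves": [[[-0.06, 0.005, -0.02, 0, 0, 0, -0.6], [-0.12, 0.01, -0.02, 0, 0, 0, -0.6], [-0.16, 0.015, -0.02, 0, 0, 0, -0.6], [-0.16, 0.015, -0.02, 0, 0, 0, -0.6]]]}}

```text
time_s: 4.95
tcp_pos: [0.6589, 0.1609, 0.1638]
orientation: [-0.0, 0.71, -0.704, 0.0]
wrist_force: [-0.4, -1.0, 0.1]
grip_width: 0.0172
```

Run:
```python
from h import *
go([.518,.10,.1],-1.571)
a=imaging.camera('top')[170:320,220:450]; b=imaging.camera('side')[200:350,220:410]
cv2.imwrite('pics/tfull.png',a)
cv2.imwrite('pics/out.png',cv2.resize(np.hstack([a,b]),(800,286),interpolation=cv2.INTER_CUBIC))
```

```text
tcp [0.6589 0.1609 0.1638] yaw -1.563 t 4.95 F [-0.4 -1.   0.1] w 0.0172 q [ 0.53  0.41 -0.07 -0.   -1.09 -0.52]
shift [0.0599 0.1414 0.0637] turn [-0.001  0.     0.008]
```

View pics/out.png

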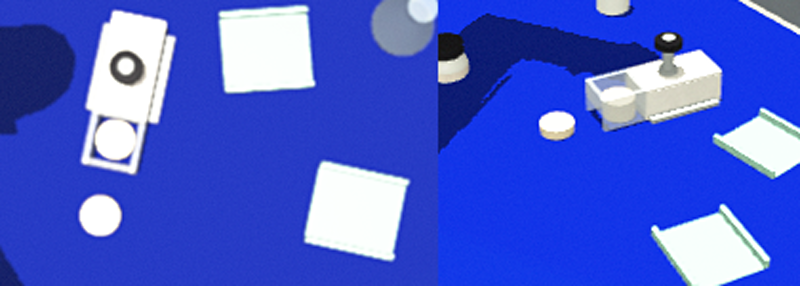

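The press put one tablet out at ~(100,215) in the crop, the plunger is back up, and the remaining stack is still in the hopper. Measure the tablet exactly.

Run:
```python
from h import *
a=cv2.imread('pics/tfull.png')[90:140,30:80]
n,l,st,ce=cv2.connectedComponentsWithStats((a[:,:,2]>150).astype(np.uint8))
for i in range(1,n):
    u,v=ce[i]+[250,260]; P=at('top',u,v,.014); print(st[i],(u,v),P)
    if st[i][4]>200: B=P
d=np.array([.550,-.152])-B[:2]; d/=np.linalg.norm(d); print('dir',d,np.arctan2(d[1],d[0]))
S=B[:2]-.057*d; print(S); go([*S,.06],-1.57)
```

```text
[37  0  4  1  4] (np.float64(288.5), np.float64(260.0)) [ 0.56740572 -0.00739962  0.014     ]
[ 12  12  22  22 381] (np.float64(272.25984251968504), np.float64(282.56692913385825)) [0.51856634 0.02634395 0.014     ]
dir [ 0.17357754 -0.98482021] -1.3963351277800131
[0.50867242 0.0824787 ]
tcp [0.659  0.1583 0.1636] yaw -1.566 t 5.05 F [-0.2 -0.3 -0.3] w 0.0173 q [ 0.52  0.41 -0.07  0.   -1.09 -0.52]
shift [0.0751 0.1508 0.1036] turn [ 0.    -0.     0.004]
```

Request:
{"api": "drive_tool", "payload": {"moves": [[[0.02, 0.05, 0.02, 0, 0, 0, -0.39], [0.045, 0.1, 0.05, 0, 0, 0, -0.39], [0.075, 0.15, 0.08, 0, 0, 0, -0.39], [0.075, 0.15, 0.104, 0, 0, 0, -0.39], [0.075, 0.15, 0.104, 0, 0, 0, -0.39]]]}}

```text
time_s: 5.68
tcp_pos: [0.5084, 0.0806, 0.0586]
orientation: [0.001, 0.708, -0.706, -0.0]
wrist_force: [0.8, -1.0, 0.7]
grip_width: 0.0261
```

Request:
{"api": "drive_tool", "payload": {"moves": [[[0, 0, 0.02, 0, 0, 0, -0.39], [0, 0, 0.04, 0, 0, 0, -0.39], [0, 0, 0.05, 0, 0, 0, -0.39], [0, 0, 0.054, 0, 0, 0, -0.39], [0, 0, 0.054, 0, 0, 0, -0.39]]]}}

```text
time_s: 6.3
tcp_pos: [0.51, 0.0824, 0.0057]
orientation: [-0.0, 0.709, -0.706, 0.0]
wrist_force: [-0.6, 0.4, -0.1]
grip_width: 0.0262
```

Run:
```python
from h import *
go([.5086,.0824,.004],-1.57)
go([.543,-.125,.004],-1.57)
a=imaging.camera('side')[200:320,180:340]
cv2.imwrite('pics/low.png',cv2.resize(a,None,fx=4,fy=4,interpolation=cv2.INTER_CUBIC))
```

```text
tcp [0.51   0.0824 0.0057] yaw -1.567 t 6.3 F [-0.6  0.4 -0.1] w 0.0262 q [ 0.54  0.37 -0.6   0.   -0.6  -0.54]
shift [-0.      0.0014  0.0017] turn [-0.     0.     0.003]
tcp [0.51   0.0824 0.0057] yaw -1.567 t 6.3 F [-0.6  0.4 -0.1] w 0.0262 q [ 0.54  0.37 -0.6   0.   -0.6  -0.54]
shift [ 0.2075 -0.0322  0.0017] turn [-0.     0.     0.003]
```

View pics/low.png

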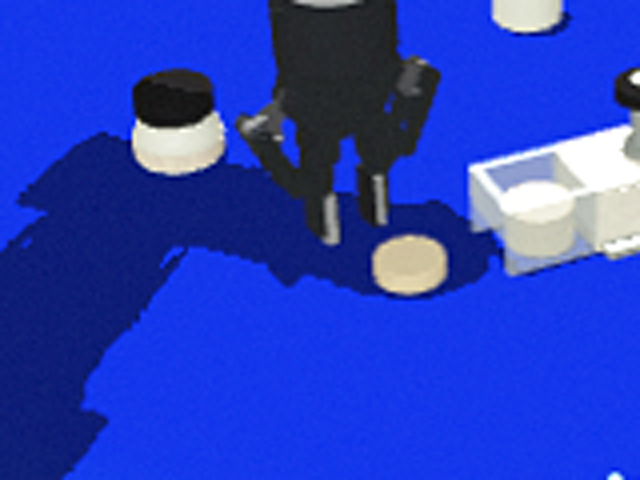

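Tips are just above the counter behind the tablet (tips ~(328,240),(378,220); tablet (410,265)); nothing else close. Push slowly towards the tray axis.

Request:
{"api": "drive_tool", "payload": {"moves": [[[0.014, -0.002, 0.002, 0, 0, 0, -0.39], [0.028, -0.004, 0.002, 0, 0, 0, -0.39], [0.042, -0.0065, 0.002, 0, 0, 0, -0.39], [0.056, -0.0085, 0.002, 0, 0, 0, -0.39], [0.07, -0.011, 0.002, 0, 0, 0, -0.39]]]}}

```text
time_s: 6.98
tcp_pos: [0.5209, 0.0112, 0.0033]
orientation: [-0.0, 0.708, -0.706, 0.0]
wrist_force: [-0.5, 0.0, -0.4]
grip_width: 0.0258
```

Request:
{"api": "drive_tool", "payload": {"moves": [[[0.014, -0.002, 0, 0, 0, 0, -0.39], [0.028, -0.004, 0, 0, 0, 0, -0.39], [0.042, -0.0065, 0, 0, 0, 0, -0.39], [0.056, -0.0085, 0, 0, 0, 0, -0.39], [0.07, -0.011, 0, 0, 0, 0, -0.39]]]}}

```text
time_s: 7.6
tcp_pos: [0.5322, -0.0585, 0.0033]
orientation: [-0.0, 0.709, -0.706, -0.0]
wrist_force: [0.2, -0.0, 0.5]
grip_width: 0.0261
```

Run:
```python
from h import *
go([.543,-.125,.004],-1.57)
a=imaging.camera('side')[230:380,230:430]
cv2.imwrite('pics/mid.png',cv2.resize(a,None,fx=4,fy=4,interpolation=cv2.INTER_CUBIC))
```

```text
tcp [ 0.5322 -0.0585  0.0033] yaw -1.567 t 7.6 F [ 0.2 -0.   0.5] w 0.0261 q [ 0.26  0.39 -0.56 -0.   -0.62 -0.25]
shift [ 0.0665 -0.0106 -0.0007] turn [-0.     0.     0.003]
```

View pics/mid.png

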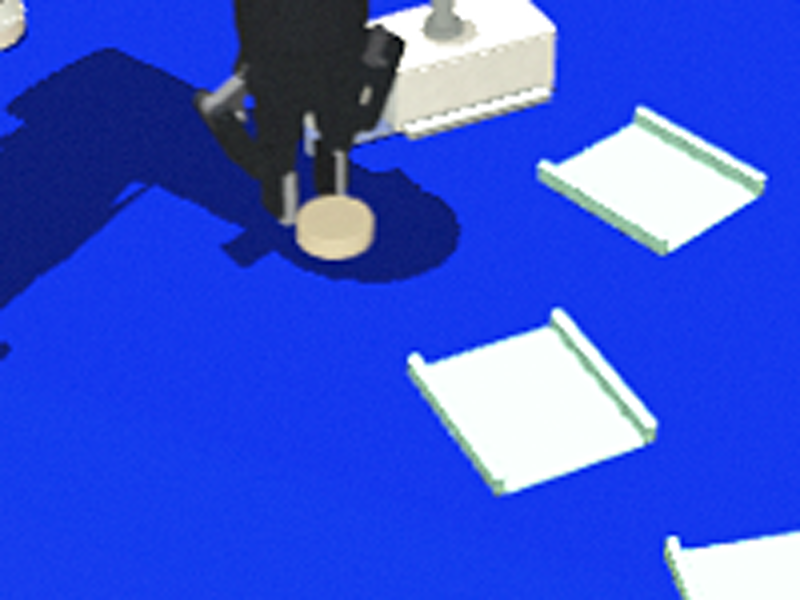

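Tablet (336,225) sits in the cradle in front of both tips; continue.

Request:
{"api": "drive_tool", "payload": {"moves": [[[0.014, -0.003, 0, 0, 0, 0, -0.39], [0.028, -0.006, 0, 0, 0, 0, -0.39], [0.04, -0.01, 0, 0, 0, 0.04, -0.39], [0.052, -0.014, 0, 0, 0, 0.08, -0.39], [0.063, -0.018, 0, 0, 0, 0.13, -0.39]]]}}

```text
time_s: 8.28
tcp_pos: [0.5505, -0.1214, 0.0033]
orientation: [-0.0, -0.66, 0.751, 0.0]
wrist_force: [0.0, 0.0, 0.1]
grip_width: 0.0264
```

Run:
```python
from h import *
print('tab before',at('side',314,285.5,.014))
g=imaging.camera('side'); 
hsv=cv2.cvtColor(g,cv2.COLOR_BGR2HSV); cv2.imwrite('pics/s3.png',g)
m=((hsv[:,:,0]<30)&(hsv[:,:,1]>20)&(hsv[:,:,1]<110)&(hsv[:,:,2]>100)).astype(np.uint8); m[:270]=0; m[:,:280]=0
n,l,st,ce=cv2.connectedComponentsWithStats(m)
for i in range(1,n):
    if st[i][4]>60: print(st[i],ce[i],at('side',*ce[i],.008))
c=np.array([.5285,-.2634]); a=np.array([.187,.982])
go([*(c+.055*a),.004],-1.759); go([*(c+.025*a),.004],-1.759)
```

```text
tab before [ 0.52983413 -0.0914891   0.014     ]
[325 290  20  16 262] [334.87022901 297.57633588] [ 0.54566312 -0.14894803  0.008     ]
tcp [ 0.551  -0.1222  0.0033] yaw -1.703 t 8.325 F [ 0.8 -1.5  0.2] w 0.026 q [ 0.13  0.43 -0.49  0.   -0.65 -0.26]
shift [ 0.0881  0.0007 -0.0007] turn [-0.    -0.     0.056]
tcp [ 0.551  -0.1222  0.0033] yaw -1.703 t 8.325 F [ 0.8 -1.5  0.2] w 0.026 q [ 0.13  0.43 -0.49  0.   -0.65 -0.26]
shift [ 0.118   0.0023 -0.0007] turn [-0.    -0.     0.056]
```

Request:
{"api": "drive_tool", "payload": {"moves": [[[0.012, -0.002, 0, 0, 0, 0.02, -0.39], [0.025, -0.003, 0, 0, 0, 0.05, -0.39], [0.038, -0.003, 0, 0, 0, 0.05, -0.39], [0.05, -0.002, 0, 0, 0, 0.05, -0.39], [0.062, -0.001, 0, 0, 0, 0.05, -0.39]]]}}

```text
time_s: 8.95
tcp_pos: [0.5432, -0.183, 0.0033]
orientation: [-0.0, -0.642, 0.767, 0.0]
wrist_force: [-0.4, 0.3, -0.8]
grip_width: 0.0261
```

Run:
```python
from h import *
c=np.array([.5285,-.2634]); a=np.array([.187,.982])
go([*(c+.028*a),.004],-1.759)
a=imaging.camera('side')[230:380,250:450]
cv2.imwrite('pics/entry.png',cv2.resize(a,None,fx=4,fy=4,interpolation=cv2.INTER_CUBIC))
```

```text
tcp [ 0.5432 -0.183   0.0033] yaw -1.747 t 8.95 F [-0.4  0.3 -0.8] w 0.0261 q [ 0.02  0.44 -0.47 -0.   -0.66 -0.19]
shift [ 0.0537  0.     -0.0007] turn [0.    0.    0.012]
```

View pics/entry.png

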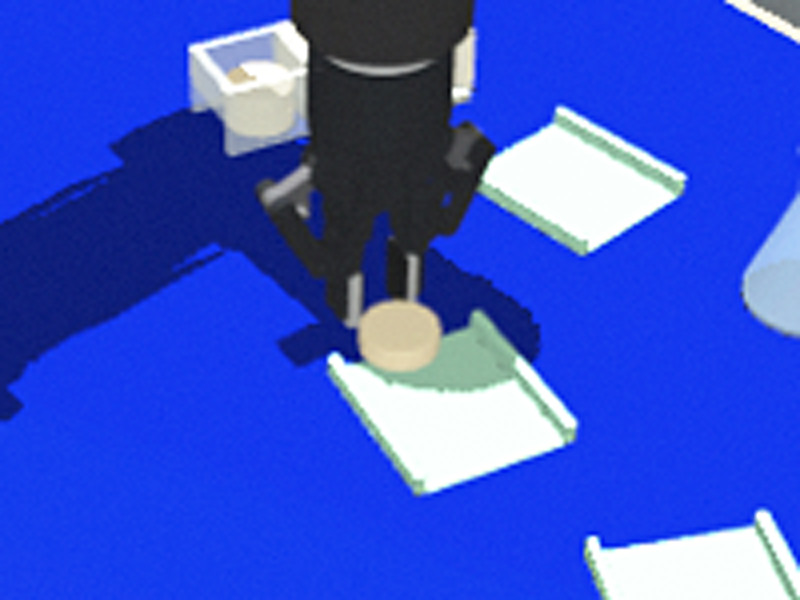

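The tablet (400,333) is entering midway between the rail ends (335,360) and (480,318). Push the last 52 mm and back off.

Request:
{"api": "drive_tool", "payload": {"moves": [[[0.012, -0.001, 0, 0, 0, 0, -0.39], [0.024, -0.001, 0, 0, 0, 0, -0.39], [0.036, -0.001, 0, 0, 0, 0, -0.39], [0.046, -0.001, 0, 0, 0, 0, -0.39], [0.052, -0.001, 0, 0, 0, 0, -0.39]]]}}

```text
time_s: 9.62
tcp_pos: [0.5352, -0.2342, 0.0033]
orientation: [-0.0, -0.642, 0.767, 0.0]
wrist_force: [-0.8, 1.5, -0.3]
grip_width: 0.0261
```

Request:
{"api": "drive_tool", "payload": {"moves": [[[-0.015, 0, 0, 0, 0, 0, -0.39], [-0.04, 0, 0, 0, 0, 0, -0.39], [-0.05, 0, -0.05, 0, 0, 0, -0.39], [-0.05, 0.03, -0.1, 0, 0, 0, -0.39], [-0.05, 0.06, -0.15, 0, 0, 0, -0.39]]]}}

```text
time_s: 10.25
tcp_pos: [0.4844, -0.1727, 0.1545]
orientation: [-0.0, -0.643, 0.766, 0.0]
wrist_force: [0.8, 0.1, 0.2]
grip_width: 0.0257
```

Request:
{"api": "drive_tool", "payload": {"moves": [[[-0.05, 0, 0, 0, 0, 0, -0.39], [-0.1, 0, 0, 0, 0, 0, -0.39], [-0.15, 0, 0, 0, 0, 0, -0.39], [-0.2, 0, 0, 0, 0, 0, -0.39], [-0.2, 0, 0, 0, 0, 0, -0.39]]]}}

```text
time_s: 10.88
tcp_pos: [0.5205, 0.0267, 0.1534]
orientation: [0.0, -0.644, 0.765, -0.0]
wrist_force: [-0.4, -1.3, -0.3]
grip_width: 0.0261
```

Run:
```python
from h import *
g=imaging.camera('top'); s=imaging.camera('side')
a=cv2.resize(g[140:340,140:460],(400,250),interpolation=cv2.INTER_CUBIC); b=cv2.resize(s[150:400,190:490],(400,333))
cv2.imwrite('pics/end.png',np.vstack([np.hstack([a,b[:250]]),np.hstack([cv2.resize(g[245:315,370:440],(300,300),interpolation=cv2.INTER_CUBIC),cv2.resize(s[300:360,320:420],(500,300),interpolation=cv2.INTER_CUBIC)])]))
hsv=cv2.cvtColor(s,cv2.COLOR_BGR2HSV)
m=((hsv[:,:,0]<30)&(hsv[:,:,1]>20)&(hsv[:,:,1]<110)&(hsv[:,:,2]>100)).astype(np.uint8); m[:295]=0; m[:,:320]=0
n,l,st,ce=cv2.connectedComponentsWithStats(m)
for i in range(1,n):
    if st[i][4]>60:
        P=at('side',*ce[i],.008)[:2]; d=P-[.5285,-.2634]; a=np.array([.187,.982]); print(st[i],ce[i],P,'along',d@a,'across',d@[a[1],-a[0]])
go([.5,0,.1],-1.57)
```

```text
[353 329  20   9  71] [362.57746479 333.66197183] [ 0.51902444 -0.27564108] along -0.013792673389974017 across -0.0070159202097465085
tcp [0.5197 0.0241 0.1531] yaw -1.745 t 10.975 F [0.3 0.1 0. ] w 0.0262 q [ 0.42  0.17 -0.44 -0.   -0.96 -0.6 ]
shift [0.0271 0.0152 0.0532] turn [ 0.    -0.    -0.175]
```

View pics/end.png

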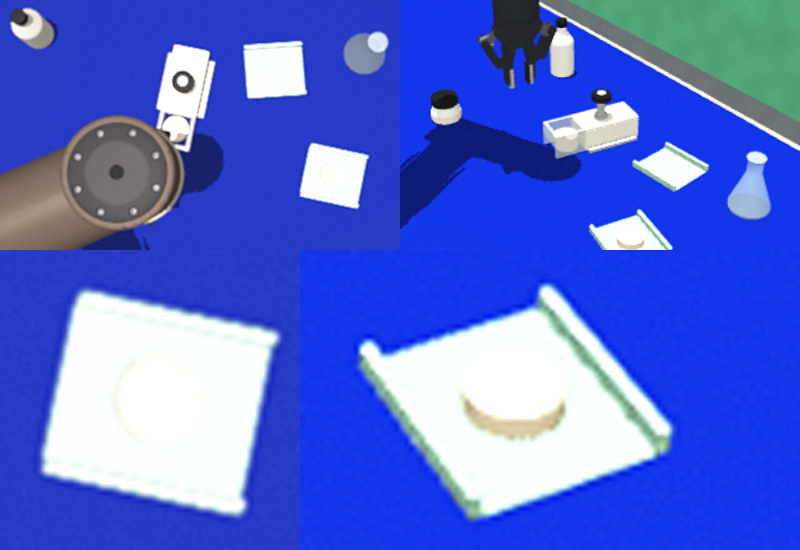

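The tablet lies flat near the middle of the tray, clear of both rails and both ends. Jar, bottle, flask and the remaining stack are unmoved, and the robot is clear.

```bash
python3 -c "
from h import *
print(r.hand_in(), r.sense()['time_s'])"
```

```text
the job is handed in; nothing more can be done
the job is handed in; nothing more can be done
```

The job is done and handed in after about 11 s of robot time. The tablet lies flat in the tray, all of it between the two rails.

**Press:** I pressed the plunger once, slowly, with the fingers shut. It reached its stop at 66.1 mm with about 20 N, and it came back up. One tablet slid out.

**Push:** I slid the tablet along the counter with the two fingertips into the tray nearest the robot's base.

**Last checks:**
- The final pictures show the tablet near the middle of the tray, clear of both rails and both ends.
- The jar, bottle, flask and the other tablets look unmoved by eye; I did not measure them again.
- The arm was clear of everything, with only sensor noise on the wrist.

**Disagreement:** The final colour-based position was 14 mm along and 7 mm across from the tray's centre. It caught only the tablet's shaded side, so it is biased. Even taken as it stands, the tablet would be fully inside.

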